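# Release the locked inspection stage and run it to its end stop

### The job

The small inspection stage on the bench carries a black fan impeller in its nest and is locked by the red button on its blue carriage. With your fingertips press the red button down and keep it down while you push the carriage along its rail all the way against the end stop, then let go so that the button springs up and locks the carriage there. Pick nothing up: the impeller stays in its nest, and the blower, the tachometer and the brush stay where they are.

Things in the scene. Friction and masses are not known exactly. Their poses are not given: they have to be found in the camera images.
- stage_base: fixed aluminium rail bed of the stage, 190 x 84 x 24 mm, lying flat on the bench; origin at the centre of its underside; its own +x axis is level and is the direction in which the carriage is to be pushed (away from the robot, turned somewhat to the left), +y is to the left of that direction
- carriage (a joint): how far the carriage has run along the rail bed's +x from its start, m; 0 at the start, it ends 52 to 83 mm further on, where it meets the end stop. With the button up it is locked (1 mm of play); with the button more than 3 mm down it runs with about 1.5 N of friction. It stays where it is left
- lock_button (a joint): how far the red lock button is pressed down, m; 0 up (locked), 0.006 fully down. Spring: 2.6 N to start it, 5 N fully down. Let go at the start or within 1 mm of the end stop it springs fully up and locks; let go in between, its tooth rides on the rail and it stays 2.5 mm down
- button_top (a point): centre of the top face of the round red button on the blue carriage; 36 mm across, 52 mm above the bench when up, 46 mm when fully down; pressed straight down. A black collar round it, 45 mm across, stands 43 mm above the bench. The button rides on the carriage
- shoulder (a point): middle of the upper front edge of the upright blue shoulder on the carriage just behind the button: 24 mm back from the button's centre (against the rail bed's +x), 40 mm wide, 9 mm thick, 60 mm high above the bench; fingers on the button may push against it. The button's other sides are open
- carriage_nose (a point): middle of the front edge of the blue carriage plate (66 mm long along the rail, 116 mm wide, 25 to 35 mm above the bench), on the centre line of the rail bed; it meets the end stop. It is 33 mm ahead of the button's centre along the rail and 22 mm to the right of it
- stop_face (a point): middle of the end stop's rubber bumper face that the carriage nose runs against, on the rail bed's centre line; axes as the rail bed's. The dark steel stop is fixed near the far end, 37 mm high above the bench (its round screw 47 mm, 13 mm behind this face; black sensor block on the right 61 mm). Its place along the rail differs from start to start
- nest_floor (a point): centre of the floor of the round black impeller nest on the carriage (64 mm across, rim 8 mm above this floor, floor 37 mm above the bench); 62 mm to the right of the button's centre
- impeller_center (a point): centre (half-way up) of the loose black fan impeller, 55 mm across, 20 mm high, lying in the nest; its top is 57 mm above the bench
- blower: loose black radial blower, 78 x 84 x 29 mm, lying on the orange mat right of the stage; origin at the centre of its underside; to be left alone
- tachometer: loose orange hand tachometer, 54 x 114 x 30 mm, lying near the bench's front edge, left of the stage; origin at the centre of its underside; to be left alone
- brush: loose black antistatic brush, 18 x 132 x 20 mm, lying on the orange mat right of the stage; origin at the centre of its underside; to be left alone

How it is judged:
By the outcome, as a careful person would: the job done as asked, in the order asked, and still so for the second after the job is handed in, with the robot touching nothing.
It also fails if it takes over 38 s, if anything falls off the work surface, if the arm or the gripper's body presses on something with over 40 N, if the wrist force passes 120 N, or if a joint passes its speed limit or range.

### The arm

A 7-joint arm with a two-finger parallel gripper is mounted at the origin on a cart in front of the work surface, level with it; the furniture and walls round the work are solid. World frame = base frame: x ahead of the robot, y to its left, z up, the work surface at z = 0. Lengths are in m, angles in degrees, forces in N, time in s.
With the tool pointing down it reaches from about 0.425 to 0.875 m from the base axis. Payload 4.7 kg.
Tool frame: the origin (TCP) lies between the finger pads; the fingertips stand 22 mm ahead of it and the grasp point (between the pads) lies 3 mm ahead of it; z points along the fingers, y is the line along which they close (so a half turn about z gives the same grasp; the last joint's range is limited). The gripper opens to 87 mm and grips with 3 to 60 N. Pads are 19 mm wide; open, the fingers measure 117 mm over their backs; the gripper's body (75 mm by 190 mm) begins 51 mm behind the grasp point.
Start: joints at [-62.733, 18.392, -4.016, 83.108, 1.295, 78.541, -3.26], TCP at [0.29, 0.582, 0.245] pointing down, gripper open.
Joint ranges: [-163.93, 163.93], [-17.29, 119.83], [-79.2, 71.16], [3.27, 140.29], [-89.18, 269.18], [5.43, 117.66], [-154.24, 154.24]. Speed limits (degrees/s): [147.25, 147.25, 180, 180, 180, 180, 180].

### API

Orientations are given as [roll, pitch, yaw] about the fixed x, y, z axes, in that order (R = Rz(yaw) Ry(pitch) Rx(roll)).
In Python, from cell import env gives the robot as it stands.
- The arm moves only by the tool drive_tool, never from a script. Its argument "moves" is a list of rows, each a list of 3 entries, a list of its own where there are three numbers: the shift along the tool's x, y, z in mm, then the turn, a rotation vector about the tool's x, y, z in rad, then the closure, from 0 (fully open) to 1 (shut). In form: [[[x, y, z], [wx, wy, wz], jaw], ...]. A call has 1 to 12 rows; each row shifts and turns the commanded pose from where the row before left it, along the tool's axes as they then stand; what a row does not reach is not made up. A row lasts 1/12 s, in which the tool goes at most 41.7 mm and 7.16 degrees, less where a joint would pass 70% of its speed; a pose out of reach is approached as far as the arm can. A call with a gripper value outside its range is refused whole. The fingers move at their own pace and stop on an object; "newtons" is the grip in N (left out, the last holds). Time passes only in rows, so rows that do not move let the fingers close. It gives the time, the measured TCP pose, the force, the opening and the grip force at its end, in the units of the state.
- env.get_obs(): the state, without advancing time (a new reading comes with each control period).
- env.read_camera(name): name is "side" or "top"; returns (picture, depth): 480x640x3 uint8, blue, green, red; 480x640 float32, m along the optical axis (not along the pixel's ray), 0 where there is no reading.
- env.get_calibration(name): a dict with "fx", "fy", "cx", "cy" (pixels), "T" (4x4, takes a point from camera to world coordinates). Camera axes: x right, y down, z forward; pixel columns grow to the right and rows downward; lengths in m; the calibration is good to about 2 mm. A picture is of the moment at which its call begins. get_calibration takes no time and is no camera call.
- env.sign_off(): hands the job in; it is judged then, once.
The state is a dict: "time_s": time; "qpos": joint angles; "joint_velocities": joint speeds; "effort": joint torques, N m; "tool_pos": TCP position; "tool_rot": TCP orientation; "force": force on the tool from outside, world axes, zero at the start; "wrist_torque": the same for the moment, N m; "grip_width": finger opening in m; "grasp_force": force on a finger pad.
Only numpy, scipy, OpenCV 4.12 (cv2) and the standard library are available. Lean on these libraries where they do the work, as an engineer would, in place of code of your own. Each camera call takes 0.05 s, during which the arm holds its last target. There are 200 camera calls.

## Working session

There is one attempt and no reset: what is moved stays moved. The work goes in short steps, Python scripts to look and compute and a tool call to move; the robot and the scene stay as the last step left them, time stands still between calls to the robot, and variables do not carry over. Pictures are saved under pics/ and viewed, at most 10 in all, crops included, and the job is handed in when it is done.

Besides the shell and the picture viewer there is one more tool, called after ">>>" as name(argument=value, ...), one argument or row to a line, values as JSON. drive_tool: Moves the arm, as the interface text tells. Its arguments: {"type":"object","properties":{"moves":{"type":"array"},"newtons":{"type":"number"}},"required":["moves"]}

```bash
mkdir -p pics; python3 - <<'E'
from cell import env
import cv2,numpy as np
for n in("top","side"):
    p,d=env.read_camera(n); cv2.imwrite(f"pics/{n}0.png",p); np.save(f"pics/{n}0.npy",d)
    print(n,{k:np.round(v,3).tolist() for k,v in env.get_calibration(n).items()})
o=env.get_obs();print({k:np.round(v,3).tolist() for k,v in o.items()})
E
```

```text
top {'fx': 435.956, 'fy': 435.956, 'cx': 312.193, 'cy': 240.255, 'T': [[0.013, -0.994, 0.109, 0.438], [-1.0, -0.01, 0.023, -0.047], [-0.022, -0.109, -0.994, 0.935], [0.0, 0.0, 0.0, 1.0]]}
side {'fx': 510.237, 'fy': 510.237, 'cx': 328.451, 'cy': 245.271, 'T': [[0.906, -0.156, 0.394, 0.091], [-0.423, -0.39, 0.818, -0.967], [0.026, -0.907, -0.419, 0.554], [0.0, 0.0, 0.0, 1.0]]}
{'time_s': 0.1, 'qpos': [-62.732, 18.434, -4.016, 83.168, 1.297, 78.54, -3.26], 'joint_velocities': [-0.04, -0.058, -0.056, -0.121, 0.054, -0.033, -0.002], 'effort': [0.0, -49.257, -0.405, -31.34, -0.064, 0.04, 0.0], 'tool_pos': [0.289, 0.581, 0.244], 'tool_rot': [-179.903, 0.007, 153.541], 'force': [0.678, 0.532, 0.572], 'wrist_torque': [-0.002, -0.007, 0.003], 'grasp_force': 0.0, 'grip_width': 0.087}
```

View pics/top0.png

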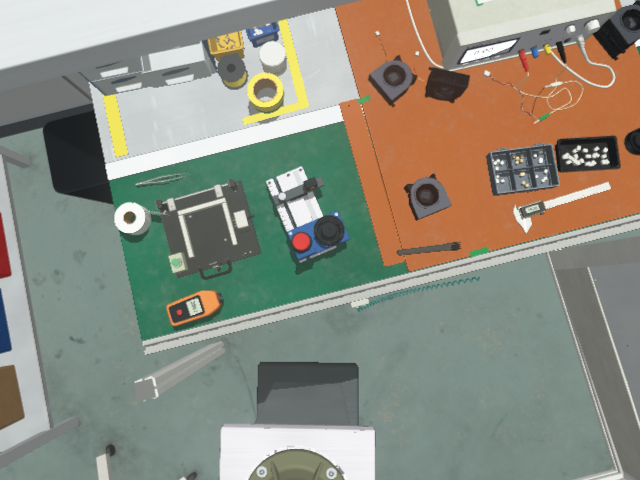

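View pics/side0.png

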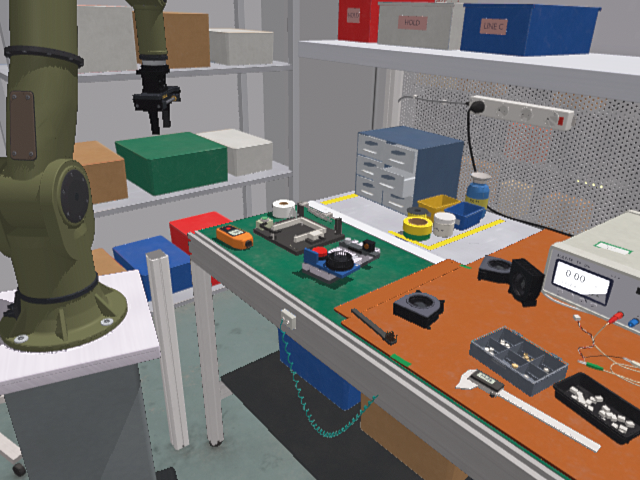

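The top view shows the stage with the red button near (300,241), impeller near (329,230) and rail running up-left to the stop near (291,180). I'll take an enlarged crop next.

```bash
cat > h.py <<'E'
from cell import env
import numpy as np
def ray(n,u,v,z):
    c=env.get_calibration(n);T=np.array(c["T"])
    r=T[:3,:3]@np.array([(u-c["cx"])/c["fx"],(v-c["cy"])/c["fy"],1]);o=T[:3,3]
    return o+r*(z-o[2])/r[2]
E
python3 - <<'E'
import cv2,numpy as np
from h import *
p=cv2.imread("pics/top0.png");d=np.load("pics/top0.npy")
cv2.imwrite("pics/topc.png",cv2.resize(p[155:270,255:360],None,fx=5,fy=5,interpolation=cv2.INTER_CUBIC))
hs=cv2.cvtColor(p,cv2.COLOR_BGR2HSV)
m=((hs[...,0]<8)|(hs[...,0]>172))&(hs[...,1]>150)&(hs[...,2]>90);m[:155]=0;m[270:]=0;m[:,:255]=0;m[:,360:]=0
v,u=np.nonzero(m);print(u.mean(),v.mean(),len(u),u.min(),u.max(),v.min(),v.max());print(ray("top",u.mean(),v.mean(),.052))
E
```

```text
300.7894736842105 241.08771929824562 228 293 309 233 249
[ 0.53207041 -0.00308715  0.052     ]
```

View pics/topc.png

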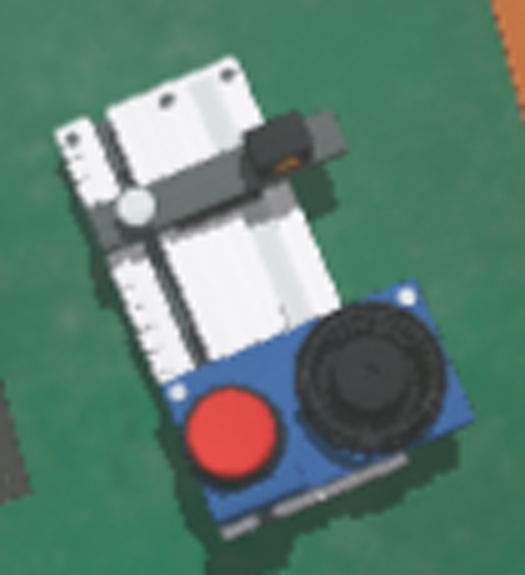

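```bash
python3 - <<'E'
from h import *
f=lambda u,v,z:ray("top",255+(u-2)/5,155+(v-2)/5,z)[:2]
B=f(231,433,.052);I=f(370,374,.057);print("B",B,"I",I,np.linalg.norm(B-I),"yaw",np.degrees(np.arctan2(*(B-I)[::-1]))-90)
def yaw(a,b,off=0): e=b-a;print(np.linalg.norm(e),np.degrees(np.arctan2(e[1],e[0]))+off)
yaw(f(165,385,.024),f(55,130,.024))
yaw(f(235,56,.024),f(55,132,.024),-90)
yaw(f(416,282,.035),f(165,385,.035),-90)
yaw(f(338,300,.024),f(235,56,.024))
print("noseR,L",f(416,282,.035),f(165,385,.035)); print("stopface",f(108,252,.03),f(200,222,.03),"top front edge",f(105,250,.037),f(250,190,.037))
print("screw",f(136,207,.047))
# side red
import cv2
p=cv2.imread("pics/side0.png");hs=cv2.cvtColor(p,cv2.COLOR_BGR2HSV)
m=((hs[...,0]<8)|(hs[...,0]>172))&(hs[...,1]>150)&(hs[...,2]>90);m[:235]=0;m[270:]=0;m[:,:300]=0;m[:,345:]=0
v,u=np.nonzero(m);print(len(u),u.mean(),v.mean(),ray("side",u.mean(),v.mean(),.05))
E
```

```text
B [ 0.53184053 -0.00311225] I [ 0.55598618 -0.05944316] 0.06128771383687952 yaw 23.201875970509647
0.12004046263813298 24.208633409975768
0.08367918076560271 23.84905580930237
0.11327366491199754 23.098081748640283
0.11476590250849085 23.21493954924371
noseR,L [ 0.59791654 -0.07861784] [0.55347856 0.0255752 ]
stopface [0.61046886 0.05115384] [0.62366559 0.01250031] top front edge [0.60997058 0.05167198] [ 0.63604747 -0.00872431]
screw [0.62627314 0.03808076]
99 320.3131313131313 250.7979797979798 [ 0.53397392 -0.00522855  0.05      ]
```

>>> drive_tool(
  moves=[
    [[-20,-18,0],[0,0,0],0.61],
    [[-39,-36,0],[0,0,0],0.61],
    [[-39,-36,0],[0,0,0],0.61],
    [[-39,-36,0],[0,0,0],0.61],
    [[-39,-36,0],[0,0,0],0.61],
    [[-39,-36,0],[0,0,0],0.61],
    [[-39,-36,0],[0,0,0],0.61],
    [[-39,-36,0],[0,0,0],0.61],
    [[-39,-36,0],[0,0,0],0.61],
    [[-39,-36,0],[0,0,0],0.61],
    [[-39,-36,0],[0,0,0],0.61],
    [[-39,-36,0],[0,0,0],0.61],
  ],
  newtons=20,
)

```text
time_s: 1.1
tool_pos: [0.4626, 0.1264, 0.2444]
tool_rot: [180.0, -0.0, 153.5]
force: [1.5, 0.3, 0.2]
grip_width: 0.0346
grasp_force: 0.0
```

>>> drive_tool(
  moves=[
    [[-25,-23,0],[0,0,0],0.61],
    [[-25,-23,0],[0,0,0],0.61],
    [[-25,-23,0],[0,0,0],0.61],
    [[-18,-16,0],[0,0,0],0.61],
    [[-9,-9,0],[0,0,0],0.61],
    [[0,0,0],[0,0,0.116],0.61],
    [[0,0,0],[0,0,0.116],0.61],
    [[0,0,0],[0,0,0.116],0.61],
    [[0,0,0],[0,0,0.116],0.61],
    [[0,0,0],[0,0,0.116],0.61],
    [[0,0,0],[0,0,0.118],0.61],
    [[0,0,0],[0,0,0],0.61],
  ],
)

```text
time_s: 2.1
tool_pos: [0.5117, -0.0011, 0.2442]
tool_rot: [-180.0, -0.0, 113.4]
force: [-0.0, -0.3, -0.2]
grip_width: 0.0339
grasp_force: 0.0
```

>>> drive_tool(
  moves=[
    [[-6,-1,10],[0,0,0],0.61],
    [[-5,0,28],[0,0,0],0.61],
    [[0,0,35],[0,0,0],0.61],
    [[0,0,30],[0,0,0],0.61],
    [[0,0,20],[0,0,0],0.61],
    [[0,0,11],[0,0,0],0.61],
    [[0,0,0],[0,0,0],0.61],
    [[0,0,0],[0,0,0],0.61],
  ],
)

```text
time_s: 2.77
tool_pos: [0.5155, -0.0119, 0.1105]
tool_rot: [-180.0, 0.0, 113.6]
force: [0.1, -0.6, -0.6]
grip_width: 0.0339
grasp_force: 0.0
```

```bash
python3 - <<'E'
from h import *
import cv2
a,_=env.read_camera("side");b,_=env.read_camera("top")
A=cv2.resize(a[170:290,270:400],None,fx=4,fy=4,interpolation=cv2.INTER_CUBIC)[:480]
cv2.imwrite("pics/s1.png",A);o=env.get_obs();print(o["tool_pos"],o["force"])
E
```

```text
[ 0.51664946 -0.01165915  0.11197911] [ 0.26033696 -1.20390101 -0.07155747]
```

View pics/s1.png

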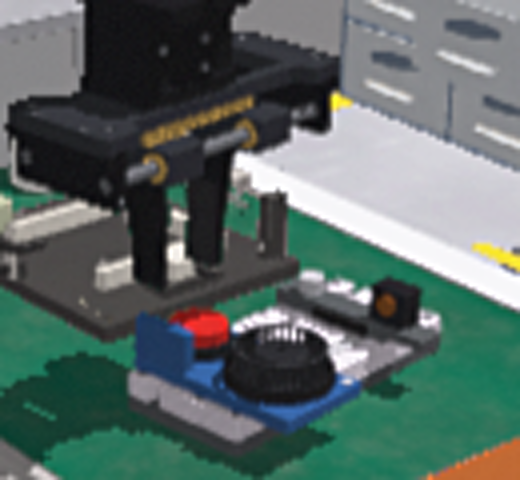

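The side crop shows the open fingers above the stage, with the rear tip at crop (152,285) and the front tip at (208,270). The shoulder top is at about (165,325) and the button at (205,320). I'll check the rear clearance by projection.

```bash
python3 - <<'E'
from h import *
c=env.get_calibration("side");T=np.linalg.inv(c["T"])
def pr(p):
    q=T[:3,:3]@p+T[:3,3];return np.round([(c["fx"]*q[0]/q[2]+c["cx"]-270)*4,(c["fy"]*q[1]/q[2]+c["cy"]-170)*4])
e=np.array([.917,.399,0]);n=np.array([-.399,.917,0]);B=np.array([.5325,-.004,0]);Z=np.array([0,0,1])
for nm,a,y,z in [("btn",0,0,.052),("shFR",-.024,-.02,.06),("shFL",-.024,.02,.06),("shBR",-.033,-.02,.06)]: print(nm,pr(B+a*e+y*n+z*Z))
t=np.array([.5165,-.0117,0])
for a,y in [(-.017,-.0095),(-.017,.0095),(-.032,-.0095),(.017,-.0095),(.032,-.0095)]: print(a,y,pr(t+a*e+y*n+.089*Z))
E
```

```text
btn [198. 320.]
shFR [196. 331.]
shFL [144. 309.]
shBR [185. 336.]
-0.017 -0.0095 [171. 284.]
-0.017 0.0095 [146. 274.]
-0.032 -0.0095 [152. 292.]
0.017 -0.0095 [212. 266.]
0.032 -0.0095 [229. 259.]
```

>>> drive_tool(
  moves=[
    [[0,-1,0],[0,0,0],0.56],
    [[0,-1,5],[0,0,0],0.56],
    [[0,0,10],[0,0,0],0.56],
    [[0,0,10],[0,0,0],0.56],
    [[0,0,6],[0,0,0],0.56],
    [[0,0,3],[0,0,0],0.56],
    [[0,0,0],[0,0,0],0.56],
    [[0,0,0],[0,0,0],0.56],
  ],
)

```text
time_s: 3.53
tool_pos: [0.5135, -0.0124, 0.0762]
tool_rot: [-180.0, 0.0, 113.5]
force: [0.4, -0.3, 0.4]
grip_width: 0.0385
grasp_force: 0.0
```

Now press to about 46 mm in small steps.

>>> drive_tool(
  moves=[
    [[0,0,2],[0,0,0],0.56],
    [[0,0,2],[0,0,0],0.56],
    [[0,0,2],[0,0,0],0.56],
    [[0,0,1],[0,0,0],0.56],
    [[0,0,1],[0,0,0],0.56],
    [[0,0,0],[0,0,0],0.56],
    [[0,0,0],[0,0,0],0.56],
  ],
)

```text
time_s: 4.12
tool_pos: [0.5142, -0.0124, 0.069]
tool_rot: [179.9, 0.0, 113.5]
force: [0.5, -0.4, 4.6]
grip_width: 0.0385
grasp_force: 2.2
```

>>> drive_tool(
  moves=[
    [[0,0,1],[0,0,0],0.56],
    [[0,0,0.5],[0,0,0],0.56],
    [[0,0,0],[0,0,0],0.56],
    [[0,0,0],[0,0,0],0.56],
  ],
)

```text
time_s: 4.45
tool_pos: [0.5147, -0.0121, 0.0682]
tool_rot: [179.9, 0.0, 113.6]
force: [-1.3, 0.0, 10.0]
grip_width: 0.0379
grasp_force: 4.9
```

>>> drive_tool(
  moves=[
    [[0,2,0],[0,0,0],0.56],
    [[0,3,0],[0,0,0],0.56],
    [[0,4,0],[0,0,0],0.56],
    [[0,4,0],[0,0,0],0.56],
    [[0,4,0],[0,0,0],0.56],
    [[0,4,0],[0,0,0],0.56],
    [[0,4,0],[0,0,0],0.56],
    [[0,4,0],[0,0,0],0.56],
    [[0,4,0],[0,0,0],0.56],
    [[0,4,0],[0,0,0],0.56],
    [[0,2,0],[0,0,0],0.56],
    [[0,0,0],[0,0,0],0.56],
  ],
)

```text
time_s: 5.45
tool_pos: [0.5509, 0.0036, 0.0683]
tool_rot: [179.8, 0.0, 113.6]
force: [0.6, -0.1, 9.2]
grip_width: 0.0383
grasp_force: 4.3
```

>>> drive_tool(
  moves=[
    [[0,2,0],[0,0,0],0.56],
    [[0,2,0],[0,0,0],0.56],
    [[0,2,0],[0,0,0],0.56],
    [[0,2,0],[0,0,0],0.56],
    [[0,2,0],[0,0,0],0.56],
    [[0,2,0],[0,0,0],0.56],
    [[0,2,0],[0,0,0],0.56],
    [[0,0,0],[0,0,0],0.56],
  ],
)

```text
time_s: 6.12
tool_pos: [0.5635, 0.0091, 0.0683]
tool_rot: [179.9, 0.0, 113.6]
force: [-0.2, -0.4, 9.3]
grip_width: 0.038
grasp_force: 4.5
```

```bash
python3 - <<'E'
from h import *
import cv2
a,_=env.read_camera("side")
cv2.imwrite("pics/s2.png",cv2.resize(a[190:290,290:410],None,fx=5,fy=5,interpolation=cv2.INTER_CUBIC));o=env.get_obs();print(o["tool_pos"],o["force"])
E
```

```text
[0.56352369 0.0090732  0.06829912] [0.29176248 1.29105427 8.3528202 ]
```

View pics/s2.png

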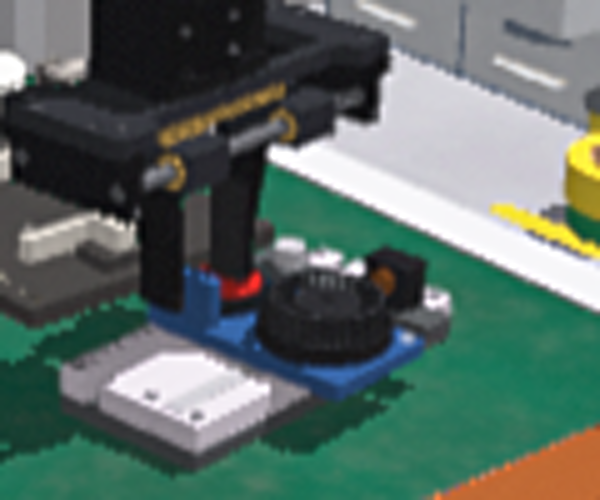

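The carriage is travelling with the fingers: rear finger (165,290) behind the shoulder, front finger on the button (235,280), impeller still in its nest. I'll continue until it reaches the stop.

>>> drive_tool(
  moves=[
    [[0,1.5,0],[0,0,0],0.56],
    [[0,1.5,0],[0,0,0],0.56],
    [[0,1.5,0],[0,0,0],0.56],
    [[0,1.5,0],[0,0,0],0.56],
    [[0,0,0],[0,0,0],0.56],
  ],
)

```text
time_s: 6.58
tool_pos: [0.5669, 0.0105, 0.0683]
tool_rot: [-179.9, -0.0, 113.5]
force: [-6.5, -1.2, 14.9]
grip_width: 0.038
grasp_force: 7.4
```

>>> drive_tool(
  moves=[
    [[0,1.5,0],[0,0,0],0.56],
    [[0,1.5,0],[0,0,0],0.56],
    [[0,1,0],[0,0,0],0.56],
    [[0,0,0],[0,0,0],0.56],
    [[0,0,0],[0,0,0],0.56],
  ],
)

```text
time_s: 7.0
tool_pos: [0.5673, 0.0106, 0.0682]
tool_rot: [-179.5, -0.2, 113.5]
force: [-16.0, -3.7, 24.5]
grip_width: 0.0378
grasp_force: 11.7
```

>>> drive_tool(
  moves=[
    [[0,-1.5,0],[0,0,0],0.56],
    [[0,-1.5,0],[0,0,0],0.56],
    [[0,0,0],[0,0,0],0.56],
    [[0,0,-2],[0,0,0],0.56],
    [[0,0,-3],[0,0,0],0.56],
    [[0,0,-4],[0,0,0],0.56],
    [[0,0,-6],[0,0,0],0.56],
    [[0,0,-10],[0,0,0],0.56],
    [[0,0,-20],[0,0,0],0.56],
    [[0,0,-30],[0,0,0],0.56],
    [[0,0,-30],[0,0,0],0.56],
    [[0,0,-30],[0,0,0],0.56],
  ],
)

```text
time_s: 8.0
tool_pos: [0.5685, 0.0119, 0.2038]
tool_rot: [180.0, -0.0, 113.6]
force: [-0.2, 0.0, -0.3]
grip_width: 0.0382
grasp_force: 0.0
```

>>> drive_tool(
  moves=[
    [[30,-30,-10],[0,0,0],0.56],
    [[30,-30,0],[0,0,0],0.56],
    [[30,-30,0],[0,0,0],0.56],
    [[30,-10,0],[0,0,0],0.56],
    [[30,0,0],[0,0,0],0.56],
    [[30,0,0],[0,0,0],0.56],
    [[30,0,0],[0,0,0],0.56],
    [[15,0,0],[0,0,0],0.56],
    [[0,0,0],[0,0,0],0.56],
  ],
)

```text
time_s: 8.75
tool_pos: [0.3885, 0.1805, 0.2123]
tool_rot: [179.9, -0.1, 113.9]
force: [0.1, -0.1, 0.2]
grip_width: 0.0379
grasp_force: 0.0
```

```bash
python3 - <<'E'
from h import *
import cv2
a,_=env.read_camera("side");b,d=env.read_camera("top")
k=dict(dsize=(400,400),interpolation=cv2.INTER_CUBIC)
cv2.imwrite("pics/s3.png",np.hstack([cv2.resize(b[165:265,260:360],**k),cv2.resize(a[190:290,300:400],**k)]));o=env.get_obs();print(o["time_s"],o["tool_pos"],o["force"])
hs=cv2.cvtColor(b,cv2.COLOR_BGR2HSV)
m=((hs[...,0]<8)|(hs[...,0]>172))&(hs[...,1]>150)&(hs[...,2]>90);m[:155]=0;m[270:]=0;m[:,:255]=0;m[:,360:]=0
v,u=np.nonzero(m)
c=env.get_calibration("top");T=np.array(c["T"])
def hh(d):
    z=d[v,u].astype(float);P=np.c_[(u-c["cx"])/c["fx"]*z,(v-c["cy"])/c["fy"]*z,z];return np.median(P@T[2,:3]+T[2,3])
print(len(u),ray("top",u.mean(),v.mean(),.052),"z",hh(d))
# reference: height of button at start
p=cv2.imread("pics/top0.png");d0=np.load("pics/top0.npy");u,v=np.meshgrid(range(297,305),range(237,245));print("z0",hh(d0))
E
```

```text
8.85 [0.39034618 0.17679857 0.21211072] [-0.83071796 -0.43340298 -0.11756773]
224 [0.58444228 0.01976514 0.052     ] z 0.05092034783872573Traceback (most recent call last):
  File "<stdin>", line 14, in <module>
  File "<stdin>", line 11, in hh
ValueError: matmul: Input operand 1 has a mismatch in its core dimension 0, with gufunc signature (n?,k),(k,m?)->(n?,m?) (size 3 is different from 24)
```

View pics/s3.png

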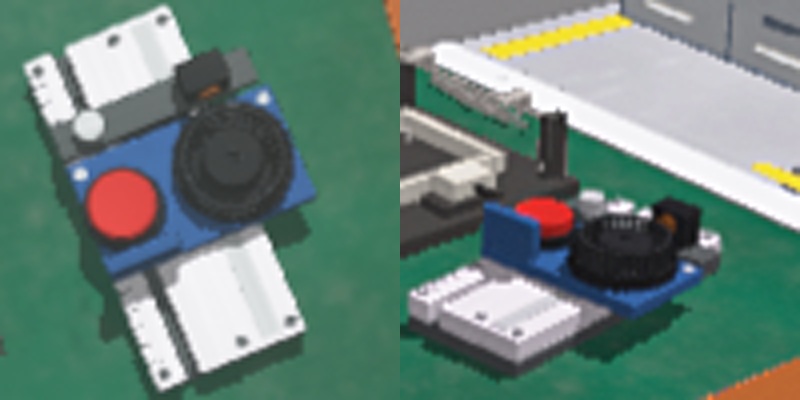

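The carriage nose sits against the stop at left panel (130,130), and the impeller is still in its nest. I'll compare the button height with its start value.

```bash
python3 - <<'E'
from h import *
_,d=env.read_camera("top");d0=np.load("pics/top0.npy")
c=env.get_calibration("top");T=np.array(c["T"])
def hh(d,uc,vc):
    v,u=np.mgrid[vc-4:vc+5,uc-4:uc+5];z=d[v,u].ravel().astype(float)
    P=np.c_[(u.ravel()-c["cx"])/c["fx"]*z,(v.ravel()-c["cy"])/c["fy"]*z,z];h=P@T[2,:3]+T[2,3];return np.median(h[z>0]),h[z>0].mean()
print("start",hh(d0,301,241),"now",hh(d,291,216))
E
```

```text
start (np.float64(0.05068535911797978), np.float64(0.05055140227329612)) now (np.float64(0.051010470584122725), np.float64(0.05100921812504874))
```

The button is at its start height again, so it is fully up and locked at the stop.

```bash
python3 -c "
from cell import env
print(env.sign_off())"
```

```text
the job is handed in; nothing more can be done
None
```

The carriage is against its end stop after about 57 mm of travel and the button has sprung fully back up, so it should be locked there. The impeller is still in its nest, the blower, tachometer and brush were not touched, and the job is handed in.

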